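# Rock the angle gauge on the tall stud to its set mark and hold

### The job

Pick up the round-dial angle gauge by the block on its top and stand it gently and level, at the middle of its foot, on the domed crown of the taller of the two studs on the stud plate. Then rock the gauge sideways on that crown, dial face upright, until its swinging pointer comes to rest on the mark set on the bezel, and stay there: the program finishes while the gripper still holds the gauge, its foot lightly on the tall stud and touching nothing else. Leave the small parts lying on the worktop where they are.

Things in the scene. Friction and masses are not known exactly. Their poses are not given: they have to be found in the camera images.
- gauge: Loose angle gauge, 0.35 to 0.55 kg, standing upright. Origin: centre of its foot's underside. The dial face looks along -x (at the start roughly towards the robot), y runs along the foot, z up. Flat foot 36 (x) by 84 (y) by 12 mm; round grey housing 116 mm across, centred 72 mm above the origin, from 18 mm in front of to 11 mm behind the foot's middle line; clear solid window over the pointer.
- gauge_grip (a point): Middle of the black grip block on top of the gauge, 150 mm straight above the gauge's origin. The block measures 16 (x) by 44 (y) mm and reaches from 130 to 170 mm above the origin; grip it across its 16 mm, closing along the gauge's x.
- pointer (a joint): Pendulum pointer, 45 mm long, hanging from the dial's centre; it always swings back to plumb and takes about 1 s to come to rest. Value in rad: 0 hangs along the gauge's -z, positive towards the gauge's +y. Leaning the gauge's top by an angle towards its +y makes the pointer read that angle positive.
- mark (a joint): Black mark 8 mm wide on the bezel ring, 45 mm from the dial's centre, set beforehand and stiff (it does not move in the job). In rad, same zero and sense as the pointer; between 0.22 and 0.52, so always towards the gauge's +y (left of the dial's bottom, seen from the front): the gauge's top must lean that way by that angle.
- pointer_tip (a point): tip of the pointer, 45 mm from the dial's centre
- mark_point (a point): middle of the mark, 45 mm from the dial's centre, in the plane of the pointer
- stud_tall: The taller stud, fixed on the stud plate, 60 mm high over the plate, with a domed nut: the crown is a ball of 12 mm radius. Origin: centre of its foot on the plate's top. It stands at either end of the plate.
- stud_tall_crown (a point): topmost point of the taller stud's dome, about 72 mm above the worktop
- stud_short: The shorter stud, 38 mm high over the plate, same dome; 52 mm from the tall one. Its crown is 50 mm above the worktop.
- stud_plate: Steel plate 75 (x) by 130 (y) by 12 mm, fixed on the worktop, carrying the two studs at 26 mm either side of its middle along y. Origin: centre of its underside.
- fitting_one: small brass hose fitting, 40 mm long, bystander
- fitting_two: small brass hose fitting, 40 mm long, bystander
- cap_wide: black plastic port cap, 30 mm wide, 14 mm high, bystander
- cap_grey: grey plastic port cap, 24 mm wide, 12 mm high, bystander in front of the stud plate
- key_small: small hex key, 88 mm long, lying flat, bystander
- bolt_short: hex bolt, 41 mm long, lying in front of the gauge, bystander
- turbocharger: Large turbocharger on a fixed stand with locking clamps round it and a magnetic base with an upright rod to its right; an obstacle in the middle of the worktop, from about 480 mm ahead of the robot (the magnetic base from 570 mm), 160 mm to the left to 290 mm to the right, up to about 300 mm high. Origin: inside it, about 120 mm above the worktop.
Mind the look-alikes: they are no part of the job. There is more than one size of the gauge; the one meant has the size given above.

How it is judged:
By the outcome, as a careful person would: the job done as asked, in the order asked, and still so for the second after the job is handed in, while the arm keeps its last pose, push and grip.
It also fails if it takes over 51 s, if anything falls off the work surface, if the arm or the gripper's body presses on something with over 40 N, if the wrist force passes 120 N, or if a joint passes its speed limit or range.

### The arm

A 6-joint arm with a two-finger parallel gripper is mounted at the origin on a cart in front of the work surface, level with it; the furniture and walls round the work are solid. World frame = base frame: x ahead of the robot, y to its left, z up, the work surface at z = 0. Lengths are in m, angles in rad, forces in N, time in s.
With the tool pointing down it reaches from about 0.375 to 0.9 m from the base axis. Payload 3.1 kg.
Tool frame: the origin (TCP) lies between the finger pads; the fingertips stand 22 mm ahead of it and the grasp point (between the pads) lies 3 mm ahead of it; z points along the fingers, y is the line along which they close (so a half turn about z gives the same grasp; the last joint's range is limited). The gripper opens to 87 mm and grips with 3 to 60 N. Pads are 19 mm wide; open, the fingers measure 117 mm over their backs; the gripper's body (75 mm by 190 mm) begins 51 mm behind the grasp point.
Start: joints at [0.963, 0.527, 1.433, -0, 1.181, -0.178], TCP at [0.26, 0.568, 0.245] pointing down, gripper open.
Joint ranges: [-3.08, 3.08], [-0.75, 2.2], [0.22, 2.44], [-1.43, 4.57], [0, 2.65], [-2.85, 2.85]. Speed limits (rad/s): [2.79, 2.79, 3.14, 3.14, 3.14, 3.14].

### API

Orientations are given as a unit quaternion [x, y, z, w].
In Python, from rig import robot gives the robot as it stands.
- The arm moves only by the tool move_arm, never from a script. Its argument "series" is text: rows parted by semicolons, each of 6 numbers parted by spaces: the shift along the tool's x, y, z in mm, then the turn, a rotation vector about the tool's x, y, z in degrees. In form: dx dy dz ax ay az; .... A call has 1 to 8 rows; each row is the pose to reach, as a shift and turn from the pose commanded when the call began, along the tool's axes at that moment; what a row does not reach only later rows make up. A row lasts 1/12 s, in which the tool goes at most 41.7 mm and 7.16 degrees, less where a joint would pass 70% of its speed; a pose out of reach is approached as far as the arm can. A call with a gripper value outside its range is refused whole. "jaw" is the opening, from 0 (shut) to 1 (fully open), set as the call begins (left out, the last holds). The fingers move at their own pace and stop on an object; "newtons" is the grip in N (left out, the last holds). Time passes only in rows, so rows that repeat a pose let the fingers close. It gives the time, the measured TCP pose, the force, the opening and the grip force at its end, in the units of the state.
- robot.get_obs(): the state, without advancing time (a new reading comes with each control period).
- robot.camera(name): name is "scene" or "top"; returns a dict with "img" (480x640x3 uint8, red, green, blue), "mtx" (3x3 intrinsics, pixels), "world_to_cam" (4x4, takes a point from world to camera coordinates). Camera axes: x right, y down, z forward; pixel columns grow to the right and rows downward; lengths in m; the calibration is good to about 2 mm. A picture is of the moment at which its call begins. There is no depth.
- robot.hand_in(): hands the job in; it is judged then, once.
Trained networks look in a picture, given as the dict that the camera call returned (one of the last four; its "shot" number tells which), for a name from the list of things; names that differ only in an ending like _2 or _b are one class to them, and where a whole thing is asked for, a point or a joint stands for the part that bears it (a point fixed in the world has none). Each returns a list of dicts, best first, with "p" (0 to 1); they miss things now and then, are a little off and sometimes report something else, mostly with a low value. They report only what shows in the picture. A call takes as long as a camera call. They do not tell look-alikes from the thing itself.
- robot.search_frame(picture, thing): "xyz" ([x, y, z] in m, in world coordinates, good to about 4 mm: the middle of the surface that is visible of it).
- robot.tip_of(picture, thing): "xyz" ([x, y, z] in m, in world coordinates, good to about 4 mm: a listed point, or the origin of a listed thing).
The state is a dict: "time": time; "q": joint angles; "joint_velocities": joint speeds; "joint_torque": joint torques, N m; "position": TCP position; "tool_rot": TCP orientation; "ft_force": force on the tool from outside, world axes, zero at the start; "moment": the same for the moment, N m; "grip_width": finger opening in m; "grip_force": force on a finger pad.
Only numpy, scipy, OpenCV 4.12 (cv2) and the standard library are available. Lean on these libraries where they do the work, as an engineer would, in place of code of your own. Each camera call takes 0.05 s, during which the arm holds its last target. There are 200 camera calls.

## Working session

There is one attempt and no reset: what is moved stays moved. The work goes in short steps, Python scripts to look and compute and a tool call to move; the robot and the scene stay as the last step left them, time stands still between calls to the robot, and variables do not carry over. Pictures are saved under pics/ and viewed, at most 10 in all, crops included, and the job is handed in when it is done.

Besides the shell and the picture viewer there is one more tool, called after "Call:" as name(argument=value, ...), one argument or row to a line, values as JSON. move_arm: Moves the arm, as the interface text tells. Its arguments: {"type":"object","properties":{"series":{"type":"string"},"jaw":{"type":"number"},"newtons":{"type":"number"}},"required":["series"]}

```bash
mkdir -p pics; python3 - <<'E'
from rig import robot
import cv2,numpy as np
np.set_printoptions(precision=4,suppress=True)
o=robot.get_obs();print(o['time'],o['position'],o['tool_rot'],o['grip_width'])
for n in('scene','top'):
    c=robot.camera(n);cv2.imwrite(f'pics/{n}0.png',c['img'][:,:,::-1])
    M=c['world_to_cam'];print(n,c['mtx'].tolist(),'cam',-M[:3,:3].T@M[:3,3], M[:3,:3].tolist())
    for t in('gauge','gauge_grip','stud_tall','stud_tall_crown','stud_short','pointer_tip','mark_point','stud_plate'):
        for r in robot.tip_of(c,t)[:4]:
            X=np.array(r['xyz']);p=c['mtx']@(M[:3,:3]@X+M[:3,3]);print(n,t,round(r['p'],2),X,(p[:2]/p[2]).round())
E
```

```text
0.0 [0.26   0.5676 0.2436] [ 0.2132  0.977  -0.001  -0.0004] 0.08699437592767378
scene [[504.6726311827634, 0.0, 312.02117403921176], [0.0, 504.6726311827634, 236.3453701060968], [0.0, 0.0, 1.0]] cam [-0.0486 -0.786   0.6827] [[0.8248681264158932, -0.5651649428917568, -0.013459619210482604], [-0.29520985915773146, -0.41031509489095225, -0.8628398819947426], [0.48212416769874344, 0.715702529149357, -0.5052981067548222]]
scene gauge 0.8 [0.6532 0.3884 0.0007] [287. 203.]
scene gauge 0.74 [ 0.4838  0.2901 -0.0002] [253. 233.]
scene gauge 0.65 [0.4231 0.4147 0.0049] [213. 220.]
scene gauge 0.29 [ 0.4378 -0.046  -0.003 ] [308. 302.]
scene gauge_grip 0.88 [0.4171 0.4105 0.1113] [207. 186.]
scene gauge_grip 0.76 [0.6504 0.3866 0.2076] [284. 137.]
scene gauge_grip 0.67 [0.4796 0.289  0.1499] [248. 183.]
scene stud_tall 0.69 [ 0.4657 -0.2457  0.0095] [378. 344.]
scene stud_tall_crown 0.75 [ 0.4589 -0.2654 -0.0007] [382. 355.]
scene stud_tall_crown 0.56 [ 0.4694 -0.2441  0.0721] [381. 317.]
scene stud_tall_crown 0.55 [ 0.423  -0.001  -0.0005] [292. 293.]
scene stud_short 0.64 [ 0.449  -0.2906 
[... 898 characters left out ...]
 0.2869 0.0003] [239. 257.]
top gauge 0.56 [0.6523 0.3846 0.0005] [205. 193.]
top gauge_grip 0.8 [0.6536 0.3868 0.2014] [183. 178.]
top gauge_grip 0.61 [0.4211 0.4154 0.1126] [177. 279.]
top gauge_grip 0.58 [0.4818 0.2875 0.1496] [227. 255.]
top gauge_grip 0.27 [0.48   0.2873 0.0013] [239. 258.]
top stud_tall 0.61 [ 0.4669 -0.2454  0.0106] [441. 267.]
top stud_tall_crown 0.65 [ 0.4708 -0.2421  0.0728] [444. 264.]
top stud_tall_crown 0.56 [0.481  0.2879 0.1469] [228. 255.]
top stud_short 0.43 [ 0.4329 -0.1427 -0.0018] [401. 279.]
top pointer_tip 0.18 [0.4642 0.3035 0.0261] [230. 264.]
top mark_point 0.68 [0.6383 0.3942 0.0375] [197. 196.]
top mark_point 0.57 [0.4258 0.4173 0.0183] [187. 278.]
```

```bash
python3 - <<'E'
import cv2
a=cv2.imread('pics/scene0.png');cv2.imwrite('pics/crop1.png',cv2.resize(a[110:260,170:330],None,fx=4,fy=4,interpolation=cv2.INTER_CUBIC)[:600])
E
```

```text
(no output)
```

View pics/scene0.png

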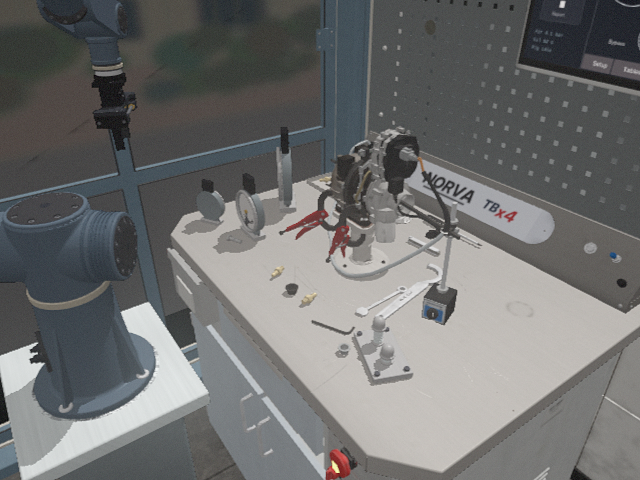

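View pics/top0.png

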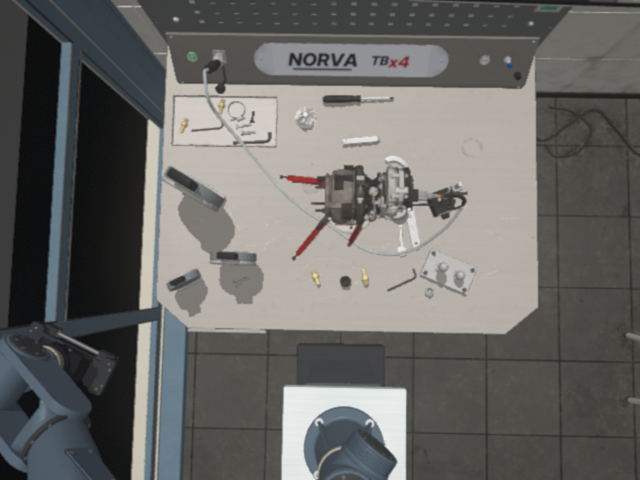

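View pics/crop1.png

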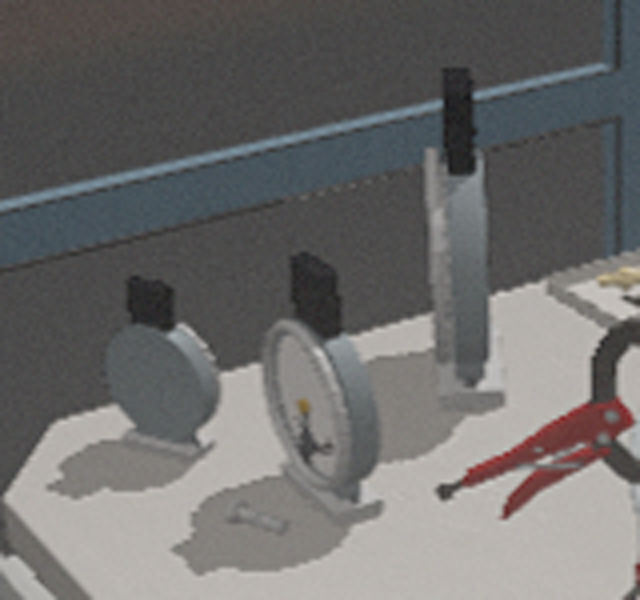

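Candidates for the gauge (scene pixels): small one at (207,186), with its grip at 0.112 m. Middle one at (248,183), with its grip at 0.150 m. Big one at (284,137), with its grip at 0.207 m. The middle one fits the description: the crop shows its dial face with the bolt in front. The tall stud is at (379,325) and the short one at (387,352). Next I'll measure the gauge's yaw and the studs.

```bash
cat > h.py <<'E'
import numpy as np,cv2
from scipy.spatial.transform import Rotation as R
np.set_printoptions(precision=4,suppress=True)
def proj(c,X):
    M=c['world_to_cam'];p=(np.atleast_2d(X)@M[:3,:3].T+M[:3,3])@c['mtx'].T;return p[:,:2]/p[:,2:]
def ray(c,uv,z):
    M=c['world_to_cam'];uv=np.atleast_2d(uv);C=-M[:3,:3].T@M[:3,3]
    d=np.c_[uv,np.ones(len(uv))]@np.linalg.inv(c['mtx']).T@M[:3,:3]
    return C+d*((z-C[2])/d[:,2:])
E
python3 - <<'E'
from rig import robot
from h import *
c=robot.camera('top');g=cv2.cvtColor(c['img'],cv2.COLOR_RGB2GRAY)
u,v=proj(c,[.482,.288,.17])[0];print(u,v)
w=g[int(v)-12:int(v)+13,int(u)-22:int(u)+40]
m=(w<60).astype(np.uint8);n,l,s,ce=cv2.connectedComponentsWithStats(m)
k=1+np.argmax(s[1:,4]);ys,xs=np.nonzero(l==k);uv=np.c_[xs+int(u)-22,ys+int(v)-12]
P=ray(c,uv,.16)[:,:2];print(s[k],P.mean(0));C=np.cov(P.T);ev,E=np.linalg.eigh(C);print('extent',np.sqrt(12*ev),'dir',E[:,1],np.degrees(np.arctan2(-E[0,1]*np.sign(E[1,1]),abs(E[1,1]))))
# housing: lighter edges crop
a=c['img'][215:300,160:290,::-1];b=c['img'][235:305,390:490,::-1]
a=cv2.resize(a,(780,510),interpolation=cv2.INTER_CUBIC);cv2.imwrite('pics/gtop.png',a)
s2=robot.camera('scene')
for cc in(c,s2):
  for t in('stud_tall_crown','stud_short','stud_tall','gauge_grip','gauge'):
    print(t,[(round(r['p'],2),np.array(r['xyz'])) for r in robot.search_frame(cc,t)[:3]])
b=cv2.resize(s2['img'][300:390,330:430,::-1],(660,594),interpolation=cv2.INTER_CUBIC);cv2.imwrite('pics/stud.png',b)
E
```

```text
225.52460568941487 253.97389853313408
[15 12 19  6 78] [0.4783 0.2877]
extent [0.0114 0.0479] dir [0.0885 0.9961] -5.078536879653655
stud_tall_crown []
stud_short [(0.57, array([ 0.4493, -0.2874,  0.042 ]))]
stud_tall [(0.41, array([ 0.4666, -0.238 ,  0.0619]))]
gauge_grip [(0.94, array([0.4216, 0.4042, 0.0833])), (0.75, array([0.4733, 0.2767, 0.1156])), (0.75, array([0.6356, 0.3601, 0.1656]))]
gauge [(0.85, array([0.4778, 0.2728, 0.1196])), (0.82, array([0.4236, 0.4039, 0.0884])), (0.68, array([0.6377, 0.3662, 0.1659]))]
stud_tall_crown [(0.66, array([0.4672, 0.2854, 0.0489])), (0.6, array([ 0.4615, -0.2509,  0.0499]))]
stud_short [(0.75, array([ 0.4579, -0.2523,  0.051 ])), (0.68, array([ 0.4407, -0.2971,  0.0347])), (0.25, array([0.4198, 0.2746, 0.005 ]))]
stud_tall [(0.84, array([ 0.4603, -0.2527,  0.0503]))]
gauge_grip [(0.93, array([0.6205, 0.3423, 0.125 ])), (0.81, array([0.4156, 0.3989, 0.0552])), (0.58, array([0.4735, 0.2686, 0.0786]))]
gauge [(0.82, array([0.4214, 0.3996, 0.0626])), (0.76, array([0.4743, 0.2695, 0.0788])), (0.57, array([0.6249, 0.3434, 0.1252]))]
```

View pics/gtop.png

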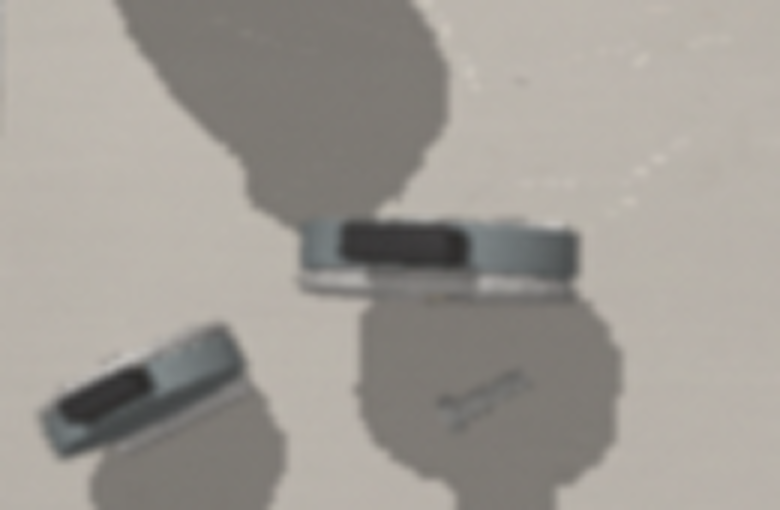

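Call:
move_arm(
  series="-29 -15 0 0 0 6.5;-59 -30 0 0 0 13;-88 -45 0 0 0 19.5;-118 -60 0 0 0 26;-147 -75 0 0 0 32.5;-177 -90 0 0 0 39;-206 -105 0 0 0 45.5;-236 -120 0 0 0 52",
  jaw=1,
)

```text
time: 2.17
position: [0.4257, 0.3595, 0.2447]
tool_rot: [0.622, 0.783, 0.0, 0.0]
ft_force: [0.1, 0.5, 0.7]
grip_width: 0.087
grip_force: 0.0
```

```bash
cat >> h.py <<'E'
def rel(pos,yaw,lean=0):
    """shift mm and turn deg in tool axes to TCP pos with gauge yaw (deg) and lean (deg) of top to gauge +y; tool y = gauge x"""
    from rig import robot
    o=robot.get_obs();R0=R.from_quat(o['tool_rot'])
    G=R.from_euler('z',yaw,degrees=True)*R.from_euler('x',-lean,degrees=True)
    T=G*R.from_matrix(np.array([[0,1,0],[1,0,0],[0,0,-1]]).T)
    print(o['time'],o['position'],'F',o['ft_force'],'rel',(1000*R0.inv().apply(np.array(pos)-o['position'])).round(1),(R0.inv()*T).as_rotvec(degrees=True).round(2))
E
python3 -c "
from h import *;rel([.481,.288,.158],-4)"
```

```text
2.1667 [0.4257 0.3595 0.2447] F [0.0878 0.5041 0.7251] rel [-82.1  37.7  86.7] [ 0.02 -0.01 17.06]
```

Call:
move_arm(
  series="-28 13 0 0 0 6;-56 26 0 0 0 12;-82 37 0 0 0 17;-82 37 0 0 0 17;-82 37 0 0 0 17",
)

```text
time: 2.58
position: [0.4809, 0.2883, 0.2446]
tool_rot: [0.73, 0.683, 0.0, -0.0]
ft_force: [-0.1, 0.2, 0.1]
grip_width: 0.0867
grip_force: 0.0
```

```bash
python3 - <<'E'
from h import *;rel([.481,.288,.158],-4)
from rig import robot
for n in('top','scene'):
    c=robot.camera(n)
    for r in robot.tip_of(c,'gauge_grip')[:3]:print(n,r)
cv2.imwrite('pics/near.png',cv2.resize(c['img'][110:250,180:320,::-1],(560,560),interpolation=cv2.INTER_CUBIC))
E
```

```text
2.5833 [0.4809 0.2883 0.2446] F [-0.0777  0.1748  0.1293] rel [-0.3  0.1 86.6] [ 0.   -0.02  0.23]
top {'xyz': [0.4812, 0.291, 0.1469], 'p': 0.93}
top {'xyz': [0.4222, 0.4152, 0.1131], 'p': 0.67}
top {'xyz': [0.6529, 0.3874, 0.2023], 'p': 0.65}
scene {'xyz': [0.6511, 0.3874, 0.2093], 'p': 0.91}
scene {'xyz': [0.4174, 0.4134, 0.1102], 'p': 0.86}
scene {'xyz': [0.4821, 0.2895, 0.151], 'p': 0.69}
```

View pics/near.png

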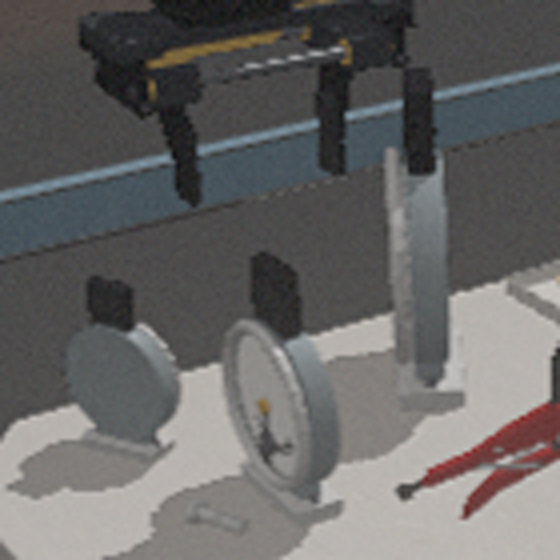

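The gripper straddles the middle gauge's block (crop pixel 275,290), with its closing line along the gauge's x, so I'm going down.

Call:
move_arm(
  series="0 0 30 0 0 0;0 1 60 0 0 0;0 1 78 0 0 0;0 1 86 0 0 0;0 1 86 0 0 0",
  jaw=0.5,
)

```text
time: 3.2
position: [0.479, 0.2898, 0.1567]
tool_rot: [0.728, 0.685, -0.002, -0.001]
ft_force: [-0.7, -0.5, -0.4]
grip_width: 0.0617
grip_force: 0.0
```

Call:
move_arm(
  series="0 0 0 0 0 0;0 0 0 0 0 0;0 0 0 0 0 0;0 0 0 0 0 0;0 0 0 0 0 0;0 0 0 0 0 0;0 0 0 0 0 0;0 0 0 0 0 0",
  jaw=0,
  newtons=40,
)

```text
time: 3.87
position: [0.4811, 0.2895, 0.159]
tool_rot: [0.729, 0.684, 0.0, 0.0]
ft_force: [-0.3, 0.1, 2.8]
grip_width: 0.0156
grip_force: 39.7
```

Call:
move_arm(
  series="0 0 -10 0 0 0;0 0 -35 0 0 0;0 0 -70 0 0 0;-5 -10 -105 0 0 0;-20 -25 -135 0 0 0;-45 -40 -150 0 0 0;-75 -52 -155 0 0 0;-105 -60 -155 0 0 0",
)

```text
time: 4.53
position: [0.4128, 0.1879, 0.3152]
tool_rot: [0.728, 0.685, 0.001, 0.001]
ft_force: [-0.6, -1.3, -4.2]
grip_width: 0.016
grip_force: 39.8
```

```bash
python3 -c "
from h import *;rel([.40,-.05,.315],20);rel([.37,-.31,.34],45)"
```

```text
4.5333 [0.4128 0.1879 0.3152] F [-0.6375 -1.3015 -4.242 ] rel [-238.2    1.7    0.1] [  0.1    0.01 -23.5 ]
4.5333 [0.4128 0.1879 0.3152] F [-0.6375 -1.3015 -4.242 ] rel [-499.6  -12.3  -25. ] [  0.1    0.03 -48.5 ]
```

Call:
move_arm(
  series="-30 0 0 0 0 -3;-62 1 0 0 0 -6;-94 2 0 0 0 -9;-126 2 0 0 0 -12;-158 2 0 0 0 -15;-190 2 0 0 0 -19;-222 2 0 0 0 -22;-254 1 0 0 0 -25",
)

```text
time: 5.2
position: [0.3982, -0.0663, 0.3135]
tool_rot: [0.563, 0.827, -0.0, -0.001]
ft_force: [0.5, 0.1, -3.8]
grip_width: 0.0156
grip_force: 39.8
```

```bash
python3 -c "
from h import *;rel([.37,-.31,.34],45)"
```

```text
5.2 [ 0.3982 -0.0663  0.3135] F [ 0.5037  0.1303 -3.775 ] rel [-216.4 -115.7  -26.6] [ -0.03  -0.05 -23.48]
```

Call:
move_arm(
  series="-30 -16 -5 0 0 -3;-62 -33 -10 0 0 -7;-94 -50 -15 0 0 -11;-126 -67 -18 0 0 -15;-158 -84 -20 0 0 -19;-190 -101 -24 0 0 -22;-210 -112 -26 0 0 -23.5;-216 -116 -26 0 0 -23.5",
)

```text
time: 5.87
position: [0.3694, -0.3128, 0.3399]
tool_rot: [0.385, 0.923, -0.001, 0.001]
ft_force: [1.3, 0.4, -4.5]
grip_width: 0.0159
grip_force: 39.9
```

Call:
move_arm(
  series="0 0 0 0 0 0;0 0 0 0 0 0;0 0 0 0 0 0;0 0 0 0 0 0;0 0 0 0 0 0;0 0 0 0 0 0;0 0 0 0 0 0;0 0 0 0 0 0",
)

```text
time: 6.53
position: [0.3702, -0.3082, 0.3397]
tool_rot: [0.383, 0.924, -0.0, 0.0]
ft_force: [0.4, 0.3, -3.7]
grip_width: 0.0156
grip_force: 39.9
```

```bash
python3 - <<'E'
from h import *;rel([.469,-.244,.30],45)
from rig import robot
c=robot.camera('scene');o=robot.get_obs()
T=R.from_quat(o['tool_rot']).as_matrix();S=np.c_[T[:,1],T[:,0],-T[:,2]]
print('S',S)
for t in('gauge','gauge_grip','pointer_tip','mark_point','stud_tall_crown'):
    for r in robot.tip_of(c,t)[:3]:
        print(t,round(r['p'],2),np.array(r['xyz']),proj(c,r['xyz'])[0], S.T@(np.array(r['xyz'])-o['position']))
u,v=proj(c,o['position']+S@[-.015,0,-.086])[0];u,v=int(u),int(v);print(u,v)
cv2.imwrite('pics/dial.png',cv2.resize(c['img'][v-70:v+70,u-70:u+70,::-1],(600,600),interpolation=cv2.INTER_CUBIC))
E
```

```text
6.5333 [ 0.3702 -0.3082  0.3397] F [ 0.376   0.2877 -3.6579] rel [-24.3 115.3  39.7] [-0.    0.01 -0.09]
S [[ 0.7083 -0.7059 -0.0001]
 [ 0.7059  0.7083  0.    ]
 [ 0.     -0.0001  1.    ]]
gauge 0.78 [0.4223 0.4127 0.0006] [213.2342 221.4002] [ 0.5459  0.4739 -0.339 ]
gauge 0.59 [ 0.3726 -0.3058  0.1815] [364.2529 306.4042] [ 0.0035  0.     -0.1581]
gauge 0.58 [0.6514 0.3898 0.0002] [286.2174 203.1526] [ 0.692   0.2959 -0.3394]
gauge_grip 0.97 [ 0.3667 -0.308   0.3325] [366.1461 224.709 ] [-0.0023  0.0026 -0.0071]
gauge_grip 0.75 [0.4171 0.4124 0.1112] [206.9468 186.2437] [ 0.542   0.4773 -0.2284]
gauge_grip 0.55 [0.6533 0.3872 0.2067] [284.3937 137.4821] [ 0.6915  0.2927 -0.1329]
pointer_tip 0.61 [ 0.3599 -0.3182  0.2075] [363.6606 300.0681] [-0.0143  0.0002 -0.1321]
mark_point 0.86 [ 0.3489 -0.3101  0.205 ] [354.66   301.2808] [-0.0163  0.0137 -0.1346]
mark_point 0.73 [0.6343 0.3953 0.0388] [279.8418 192.3598] [ 0.6837  0.3119 -0.3008]
mark_point 0.57 [0.4266 0.422  0.0191] [212.4999 213.9603] [ 0.5555  0.4774 -0.3205]
stud_tall_crown 0.71 [ 0.4658 -0.2425  0.0711] [378.91   317.8736] [ 0.1142 -0.0209 -0.2685]
364 275
```

View pics/dial.png

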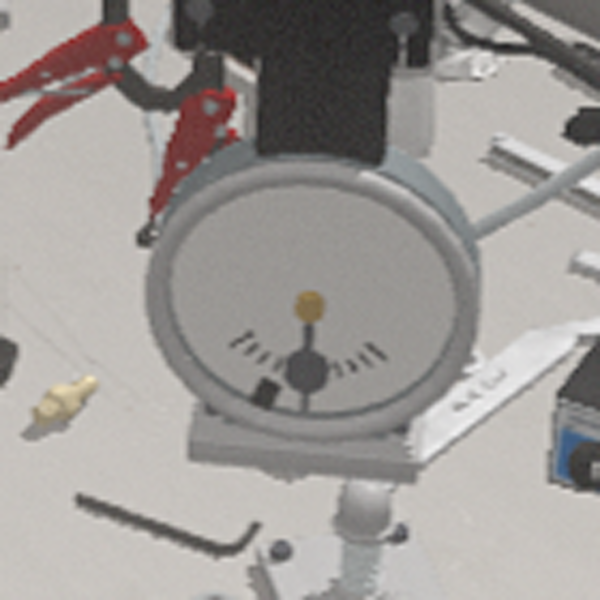

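The dial shows clearly: hub at crop (310,306), pointer tip at about (305,405) and mark at (264,392). I'll measure the mark by projecting onto the dial plane.

```bash
cat >> h.py <<'E'
def dial(c,o,S,H,x=-.015,show=True):
    """S gauge axes (cols), H foot origin; returns rectified dial picture, 0.2 mm/px, centred on dial centre, 55 mm half"""
    n=551;k=np.array([[-55,-55],[55,-55],[55,55],[-55,55]])/1000.
    # image u right = gauge -y , v down = gauge -z
    X=[H+S@[x,-a,.072-b] for a,b in k]
    P=proj(c,X).astype(np.float32);D=np.array([[0,0],[n-1,0],[n-1,n-1],[0,n-1]],np.float32)
    return cv2.warpPerspective(c['img'],cv2.getPerspectiveTransform(P,D),(n,n),flags=cv2.INTER_CUBIC)
def state():
    from rig import robot
    o=robot.get_obs();T=R.from_quat(o['tool_rot']).as_matrix();S=np.c_[T[:,1],T[:,0],-T[:,2]];return o,S
E
python3 - <<'E'
from h import *
from rig import robot
o,S=state();H=o['position']+S@[0,0,-.159]
W=np.mean([dial((c:=robot.camera('scene')),o,S,H).astype(float) for _ in range(4)],0).astype(np.uint8)
g=cv2.cvtColor(W,cv2.COLOR_RGB2GRAY)
hsv=cv2.cvtColor(W,cv2.COLOR_RGB2HSV)
m=((hsv[...,1]>110)).astype(np.uint8);n,l,s,ce=cv2.connectedComponentsWithStats(m);k=1+np.argmax(s[1:,4]);print('hub',s[k],(ce[k]-275)*.2)
m=(g<70).astype(np.uint8);n,l,s,ce=cv2.connectedComponentsWithStats(m)
for k in range(1,n):
    if s[k,4]>80: print('dark',s[k],(ce[k]-275)*.2)
cv2.imwrite('pics/rect1.png',W[:,:,::-1])
E
```

```text
hub [   3    0   77  106 2410] [-48.5559 -45.3689]
dark [ 190  444   43   58 1571] [-12.737   39.3691]
```

View pics/rect1.png

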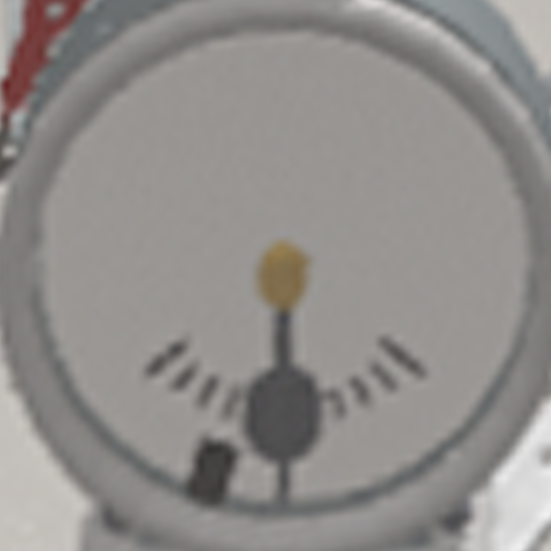

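```bash
python3 - <<'E'
from h import *;rel([.468,-.242,.245],45)
from rig import robot
c=robot.camera('scene');t=robot.camera('top')
print('base',ray(c,[[424,318],[438,322],[456,300]],0.0),'rodtop',[ (z,ray(c,[[447,232]],z)[0,:2],ray(t,[[447,200],[462,190]],z)[:,:2]) for z in(.15,.2,.25)])
print('rail/wrench nearest',ray(c,[[360,312]],0.))
E
```

```text
7.0333 [ 0.37   -0.3086  0.3395] F [-0.0329 -0.3468 -3.6579] rel [-21.9 116.5  94.5] [-0.   -0.   -0.13]
base [[ 0.6019 -0.234   0.    ]
 [ 0.6162 -0.2598  0.    ]
 [ 0.7028 -0.2306  0.    ]] rodtop [(0.15, array([ 0.7006, -0.1826]), array([[ 0.6216, -0.2323],
       [ 0.6463, -0.2679]])), (0.2, array([ 0.6303, -0.2392]), array([[ 0.6137, -0.2218],
       [ 0.6374, -0.256 ]])), (0.25, array([ 0.5599, -0.2958]), array([[ 0.6057, -0.2112],
       [ 0.6285, -0.2441]]))]
rail/wrench nearest [[ 0.5056 -0.1414  0.    ]]
```

Call:
move_arm(
  series="-5 25 0 0 0 0;-10 55 0 0 0 0;-16 85 5 0 0 0;-22 110 20 0 0 0;-22 116 45 0 0 0;-22 116 70 0 0 0;-22 116 88 0 0 0;-22 116 94 0 0 0",
)

```text
time: 7.8
position: [0.4664, -0.2407, 0.2425]
tool_rot: [0.383, 0.924, 0.001, -0.003]
ft_force: [-0.4, 0.1, -4.4]
grip_width: 0.0154
grip_force: 39.9
```

Call:
move_arm(
  series="0 0 0 0 0 0;0 0 0 0 0 0;0 0 0 0 0 0;0 0 0 0 0 0",
)

```text
time: 8.13
position: [0.4685, -0.2432, 0.2471]
tool_rot: [0.384, 0.923, -0.001, 0.002]
ft_force: [0.1, -0.9, -4.1]
grip_width: 0.0154
grip_force: 39.9
```

```bash
python3 - <<'E'
from h import *;rel([.468,-.242,.231],45)
from rig import robot
c=robot.camera('scene');o,S=state();print('mom',o['moment'],o['q'])
X=[.4687,-.2429,.072]
for t in('stud_tall_crown','gauge','gauge_grip','stud_tall'):
    for r in robot.tip_of(c,t)[:4]:
        d=np.array(r['xyz']);
        if d[1]<0: print(t,round(r['p'],2),d,proj(c,d)[0],'rel foot',S.T@(d-o['position']-S@[0,0,-.159]))
u,v=proj(c,X)[0].round().astype(int);print(u,v)
a=c['img'][v-90:v+50,u-70:u+70,::-1].copy();cv2.imwrite('pics/hover.png',cv2.resize(a,(600,600),interpolation=cv2.INTER_CUBIC))
E
```

```text
8.1333 [ 0.4685 -0.2432  0.2471] F [ 0.1022 -0.9268 -4.1071] rel [ 1.2  0.5 16.1] [ 0.02  0.2  -0.15]
mom [-0.043   0.029  -0.0311] [-0.6906  0.3927  1.675   0.      1.0708 -1.4734]
gauge 0.95 [ 0.4715 -0.2448  0.0862] [382.4895 311.0445] rel foot [ 0.0009 -0.003  -0.0018]
gauge_grip 0.6 [ 0.4698 -0.2452  0.238 ] [386.9671 241.4695] rel foot [-0.0005 -0.0025  0.15  ]
stud_tall 0.91 [ 0.4622 -0.2452  0.0085] [376.6783 344.6443] rel foot [-0.006   0.0036 -0.0795]
380 317
```

View pics/hover.png

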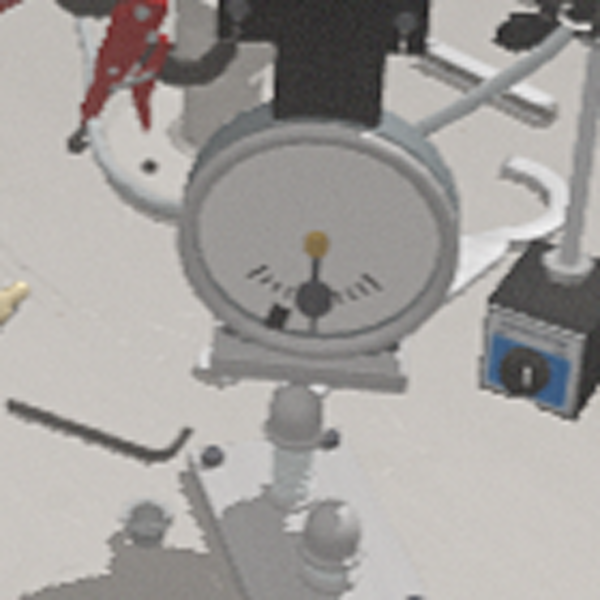

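```bash
python3 - <<'E'
from h import *
from rig import robot
c=robot.camera('scene');t=robot.camera('top');o,S=state();H=o['position']+S@[0,0,-.159]
g=c['img'][300:345,360:400].astype(int)
print('pred ball',proj(c,[.4687,-.2429,.060]),'hub pred',proj(c,H+S@[-.015,0,.072]),'foot',proj(c,H+S@[-.018,0,0]))
P=ray(c,[[379.06,322.7]],.060)[0];print('ball from scene',P,'rel foot',S.T@(P-H))
W=dial(c,o,S,H);hsv=cv2.cvtColor(W,cv2.COLOR_RGB2HSV)[200:350,200:350]
ys,xs=np.nonzero(hsv[...,1]>90);print('hub uv mm',(xs.mean()-75)*.2,(ys.mean()-75)*.2)
print('tall top ray',robot.tip_of(t,'stud_tall')[:2],robot.tip_of(t,'stud_tall_crown')[:2],robot.tip_of(c,'stud_tall_crown')[:2],robot.tip_of(t,'stud_plate')[:1])
E
```

```text
pred ball [[379.9042 322.0051]] hub pred [[381.7481 283.9552]] foot [[379.4378 316.9619]]
ball from scene [ 0.4661 -0.2435  0.06  ] rel foot [-0.0021  0.0004 -0.0268]
hub uv mm 1.5868131868131856 -0.35627530364372434
tall top ray [] [] [] [{'xyz': [0.4575, -0.263, 0.0016], 'p': 0.65}]
```

Call:
move_arm(
  series="1 0 4 0 0 0;2 -1 8 0 0 0;2 -1 11 0 0 0;2 -1 13 0 0 0;2 -1 13 0 0 0;2 -1 13 0 0 0",
)

```text
time: 9.18
position: [0.4656, -0.2415, 0.2323]
tool_rot: [0.384, 0.923, 0.0, -0.0]
ft_force: [0.1, 0.5, -3.8]
grip_width: 0.0154
grip_force: 39.9
```

```bash
python3 - <<'E'
from h import *;rel([.467,-.242,.231],45)
E
```

```text
9.1833 [ 0.4656 -0.2415  0.2323] F [ 0.1414  0.5189 -3.7512] rel [-1.4  0.7  1.3] [-0.   -0.03 -0.13]
```

Call:
move_arm(
  series="0 0 0.7 0 0 0;0 0 0.7 0 0 0;0 0 0.7 0 0 0",
)

```text
time: 9.43
position: [0.4657, -0.2416, 0.2319]
tool_rot: [0.384, 0.923, -0.0, 0.0]
ft_force: [-0.2, 0.5, -4.1]
grip_width: 0.016
grip_force: 39.9
```

Call:
move_arm(
  series="0 0 0.7 0 0 0;0 0 0.7 0 0 0;0 0 0.7 0 0 0",
)

```text
time: 9.68
position: [0.4656, -0.2415, 0.2312]
tool_rot: [0.384, 0.923, -0.0, -0.0]
ft_force: [0.6, -0.7, -4.4]
grip_width: 0.0156
grip_force: 39.9
```

Call:
move_arm(
  series="0 0 0.7 0 0 0;0 0 0.7 0 0 0;0 0 0.7 0 0 0",
)

```text
time: 9.93
position: [0.4658, -0.2417, 0.2308]
tool_rot: [0.384, 0.923, -0.0, 0.0]
ft_force: [-0.5, -0.5, -2.2]
grip_width: 0.0159
grip_force: 39.9
```

Call:
move_arm(
  series="0 0 0.3 0 0 0;0 0 0.3 0 0 0;0 0 0.3 0 0 0;0 0 0.3 0 0 0",
)

```text
time: 10.27
position: [0.4658, -0.2417, 0.2306]
tool_rot: [0.384, 0.923, -0.0, 0.0]
ft_force: [-0.0, 0.3, 3.3]
grip_width: 0.0155
grip_force: 39.9
```

```bash
python3 - <<'E'
from h import *;rel([.467,-.242,.231],45)
from rig import robot
o,S=state();print(o['moment'])
c=robot.camera('scene');u,v=380,317
cv2.imwrite('pics/stand.png',cv2.resize(c['img'][v-90:v+50,u-70:u+70,::-1],(600,600),interpolation=cv2.INTER_CUBIC))
H=o['position']+S@[0,-.0016,-.1588];W=dial(c,o,S,H);cv2.imwrite('pics/r2.png',W[:,:,::-1])
# rocking about ball centre: rows for 19.5 deg lean
B=H+S@[0,0,-.012];p0=o['position'];R0=R.from_quat(o['tool_rot'])
for a in(2.5,5,7.5,10,12.5,15,17.5,19.5):
    Q=R.from_rotvec(-np.radians(a)*S[:,0]);p=B+Q.apply(p0-B)
    print(a,(1000*R0.inv().apply(p-p0)).round(1),(R0.inv()*Q*R0).as_rotvec(degrees=True).round(2))
E
```

```text
10.2667 [ 0.4658 -0.2417  0.2306] F [-0.0293  0.3328  3.281 ] rel [-1.   0.6 -0.4] [ 0.    0.05 -0.12]
[0.1262 0.2344 0.0331]
2.5 [ 7.4 -0.   0.2] [-0.  -2.5  0. ]
5 [14.9 -0.   0.8] [-0. -5.  0.]
7.5 [22.3  0.   1.7] [ 0.  -7.5 -0. ]
10 [29.6  0.   2.9] [ -0. -10.  -0.]
12.5 [36.9  0.   4.4] [ -0.  -12.5   0. ]
15 [44.2  0.   6.2] [  0. -15.  -0.]
17.5 [51.3  0.   8.4] [ -0.  -17.5   0. ]
19.5 [56.9  0.  10.3] [ -0.  -19.5   0. ]
```

Call:
move_arm(
  series="0 0 -0.2 0 0 0;0 0 -0.2 0 0 0;0 0 -0.2 0 0 0",
)

```text
time: 10.57
position: [0.4658, -0.2417, 0.2306]
tool_rot: [0.384, 0.923, -0.0, 0.0]
ft_force: [-0.0, 0.8, 2.9]
grip_width: 0.0159
grip_force: 39.9
```

```bash
python3 - <<'E'
from h import *
from rig import robot
A=[]
for _ in range(10):
    robot.camera('scene');o=robot.get_obs();A.append(np.r_[o['ft_force'],o['moment']])
A=np.array(A);print(A.mean(0),A.std(0));print(o['position'])
o,S=state();print('gauge frame M',S.T@A.mean(0)[3:],'F',S.T@A.mean(0)[:3])
E
```

```text
[-0.5306  0.3653  4.2004  0.1165  0.1396 -0.0071] [0.5387 0.5182 0.7116 0.0243 0.0326 0.0372]
[ 0.4658 -0.2417  0.2306]
gauge frame M [ 0.1811  0.0167 -0.0071] F [-0.1181  0.6306  4.2008]
```

Call:
move_arm(
  series="0 0 -0.2 0 0 0;0 0 -0.2 0 0 0;0 0 -0.2 0 0 0;0 0 -0.2 0 0 0",
)

```text
time: 11.4
position: [0.4657, -0.2416, 0.2306]
tool_rot: [0.384, 0.923, -0.0, 0.0]
ft_force: [-0.6, 0.2, 4.3]
grip_width: 0.0159
grip_force: 39.9
```

View pics/stand.png

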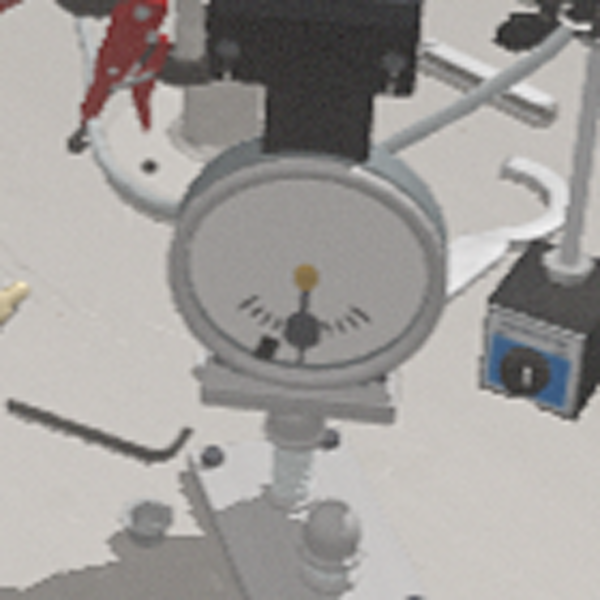

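The foot's lower edge runs from crop 200 to 395 (middle 298) and the stud is at 296, so it's standing at the middle of the foot and level. I'll ease the push.

Call:
move_arm(
  series="0 0 -0.3 0 0 0;0 0 -0.3 0 0 0;0 0 -0.3 0 0 0;0 0 -0.3 0 0 0",
)

```text
time: 11.73
position: [0.4656, -0.2416, 0.2307]
tool_rot: [0.384, 0.923, 0.0, -0.0]
ft_force: [-0.0, 0.4, 1.8]
grip_width: 0.0157
grip_force: 39.9
```

```bash
cat >> h.py <<'E'
def force(n=6):
    from rig import robot
    A=[]
    for _ in range(n):
        robot.camera('scene');o=robot.get_obs();A.append(np.r_[o['ft_force'],o['moment']])
    o,S=state();A=np.mean(A,0);print(o['time'],o['position'],'F gauge',S.T@A[:3],'world z',A[2],'M',S.T@A[3:])
E
python3 -c "
from h import *;force()"
```

```text
12.0333 [ 0.4656 -0.2415  0.2307] F gauge [ 0.3511 -0.2169  1.7367] world z 1.736615872879489 M [-0.1161  0.0051  0.0074]
```

Call:
move_arm(
  series="3.7 0 0 0 -1.25 0;7.4 0 0.1 0 -2.5 0;11.1 0 0.3 0 -3.75 0;14.9 0 0.7 0 -5 0;18.6 0 1.1 0 -6.25 0;22.3 0 1.6 0 -7.5 0;22.3 0 1.6 0 -7.5 0;22.3 0 1.6 0 -7.5 0",
)

```text
time: 12.7
position: [0.4492, -0.2251, 0.2289]
tool_rot: [0.383, 0.922, -0.025, 0.059]
ft_force: [-1.1, 0.4, 0.5]
grip_width: 0.0154
grip_force: 39.9
```

```bash
python3 -c "
from h import *;force(4)"
```

```text
12.9 [ 0.4495 -0.2254  0.229 ] F gauge [0.3327 1.3414 1.2325] world z 1.05048542701094 M [0.4218 0.0041 0.0187]
```

Call:
move_arm(
  series="5.9 0 0.1 0 -2 0;11.9 0 0.4 0 -4 0;17.8 0 0.9 0 -6 0;23.7 0 1.6 0 -8 0;29.6 0 2.5 0 -10 0;35.5 0 3.6 0 -12 0;35.5 0 3.6 0 -12 0;35.5 0 3.6 0 -12 0",
)

```text
time: 13.57
position: [0.4239, -0.1999, 0.2199]
tool_rot: [0.378, 0.911, -0.064, 0.154]
ft_force: [-0.3, -0.2, -2.8]
grip_width: 0.0158
grip_force: 40.0
```

Call:
move_arm(
  series="0 0 0 0 0 0;0 0 0 0 0 0;0 0 0 0 0 0;0 0 0 0 0 0;0 0 0 0 0 0;0 0 0 0 0 0;0 0 0 0 0 0;0 0 0 0 0 0",
)

```text
time: 14.23
position: [0.4254, -0.2011, 0.2211]
tool_rot: [0.378, 0.91, -0.065, 0.156]
ft_force: [0.2, 0.1, -4.6]
grip_width: 0.0155
grip_force: 40.0
```

```bash
cat >> h.py <<'E'
def rd():
    """mean dial picture, rectified upright about the tool-derived frame; hub/mark/pointer angles"""
    from rig import robot
    o,S=state();S0=S.copy();H=o['position']+S@[0,-.0016,-.1588]
    W=np.mean([dial(robot.camera('scene'),o,S,H).astype(float) for _ in range(4)],0).astype(np.uint8)
    hsv=cv2.cvtColor(W,cv2.COLOR_RGB2HSV);ys,xs=np.nonzero(hsv[200:350,200:350,1]>90);hub=np.array([xs.mean()+200,ys.mean()+200])
    g=cv2.cvtColor(W,cv2.COLOR_RGB2GRAY);n,l,s,ce=cv2.connectedComponentsWithStats((g<70).astype(np.uint8))
    print('lean',np.degrees(np.arcsin(-np.linalg.det(np.c_[S[:,2],[0,0,1],S[:,0]]))),'hub',hub)
    for k in range(1,n):
        d=ce[k]-hub
        if s[k,4]>80 and 150<np.hypot(*d)<240: print('dark',s[k],d*.2,'deg',np.degrees(np.arctan2(-d[0],d[1])))
    return W
E
python3 - <<'E'
from h import *
force(4);W=rd()
from rig import robot
c=robot.camera('scene');u,v=375,300
a=cv2.resize(c['img'][v-70:v+70,u-70:u+25,::-1],(380,560),interpolation=cv2.INTER_CUBIC);b=cv2.resize(W[200:,100:400,::-1],(400,468));b=cv2.copyMakeBorder(b,0,560-468,0,0,cv2.BORDER_CONSTANT)
cv2.imwrite('pics/lean.png',np.hstack([a,b]))
E
```

```text
14.4333 [ 0.4254 -0.2011  0.2211] F gauge [ 0.167   1.3504 -3.7862] world z -4.019780620494413 M [0.518  0.0122 0.0084]
lean -19.49940976598197 hub [270.2501 274.3949]
dark [185 453  35  45 501] [-12.8177  41.0324] deg 17.34775043425539
```

View pics/lean.png

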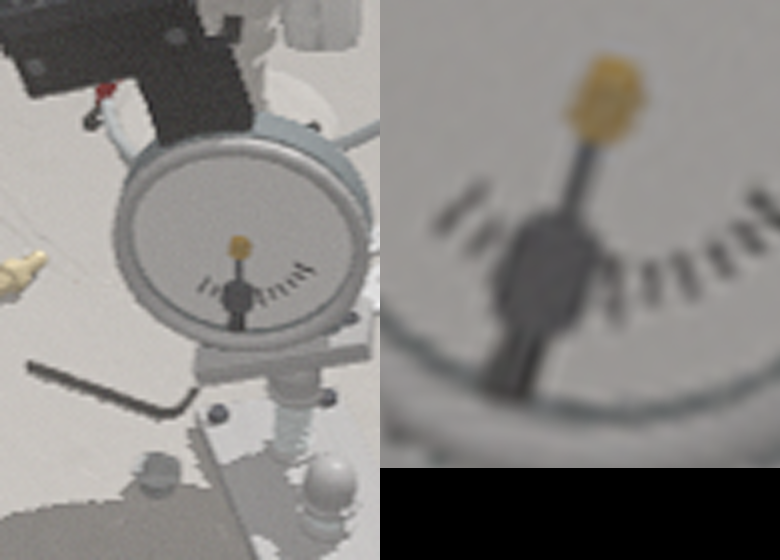

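Pointer and mark nearly coincide: crop (238,325) against (236,320). The push has dropped to nothing, so I'll settle the foot back onto the crown and then compare by grey profile.

Call:
move_arm(
  series="0 0 0.5 0 0 0;0 0 0.5 0 0 0;0 0 0.5 0 0 0",
)

```text
time: 14.93
position: [0.4255, -0.2013, 0.2206]
tool_rot: [0.378, 0.91, -0.065, 0.156]
ft_force: [-0.1, 0.2, -3.6]
grip_width: 0.0159
grip_force: 40.0
```

Call:
move_arm(
  series="0 0 0.3 0 0 0;0 0 0.3 0 0 0;0 0 0.3 0 0 0",
)

```text
time: 15.18
position: [0.4256, -0.2013, 0.2205]
tool_rot: [0.378, 0.91, -0.065, 0.157]
ft_force: [-1.6, 1.2, -0.3]
grip_width: 0.0161
grip_force: 40.0
```

```bash
cat >> h.py <<'E'
def prof(W,hub=(270,275)):
    """grey level against angle (deg, + towards gauge +y) at radii (mm)"""
    g=cv2.cvtColor(W,cv2.COLOR_RGB2GRAY).astype(np.float32);A=np.arange(8,31,1.)
    print('ang ',A.astype(int))
    for r in(14,16,37,38,39,40,41,42,43,44,45):
        x=hub[0]-5*r*np.sin(np.radians(A));y=hub[1]+5*r*np.cos(np.radians(A))
        print(r,cv2.remap(g,x.astype(np.float32)[None],y.astype(np.float32)[None],1)[0].astype(int))
E
python3 - <<'E'
from h import *
np.set_printoptions(linewidth=200,precision=4,suppress=True)
force(6);W=rd();prof(W)
E
```

```text
15.4833 [ 0.4256 -0.2014  0.2205] F gauge [0.0593 1.6673 0.5361] world z -0.051802915569957454 M [ 0.5905  0.0265 -0.0026]
lean -19.51958329365639 hub [270.0433 274.0855]
dark [185 454  33  48 674] [-13.5603  40.9393] deg 18.326388158902397
ang  [ 8  9 10 11 12 13 14 15 16 17 18 19 20 21 22 23 24 25 26 27 28 29 30]
14 [141 137 131 127 121 117 111 105  99  93  88  84  82  82  83  87  91  98 105 113 120 127 135]
16 [146 142 137 133 128 123 117 110 104  97  91  86  83  83  84  90  96 105 114 124 132 139 145]
37 [156 155 152 141 127 112  94  83  76  72  75  79  77  73  75  79  83  94 107 119 132 140 145]
38 [155 154 152 142 129 114  95  80  69  66  71  76  75  70  73  80  89 105 121 135 147 151 153]
39 [153 152 151 143 130 116  96  78  65  61  67  74  72  68  71  81  95 113 128 142 153 156 156]
40 [154 153 152 145 132 118  98  79  67  61  67  74  71  66  72  83 100 118 131 144 152 155 156]
41 [154 153 152 146 133 118  98  81  70  65  68  74  70  67  73  86 105 123 136 148 153 154 155]
42 [155 154 153 148 135 120 101  82  70  65  69  74  70  67  75  87 106 124 138 150 154 156 156]
43 [155 154 152 148 136 121 103  82  69  63  68  74  70  68  74  86 104 122 137 147 149 151 153]
44 [145 145 143 141 130 118 101  80  67  60  66  72  69  68  73  83 100 118 133 141 141 140 139]
45 [131 133 132 133 124 112  97  78  64  56  61  66  65  64  70  79  94 110 124 130 129 126 123]
```

The mark's grey profile runs from 13.7° to 24.2° (middle 18.9°), and the pointer shows at 19.2° within it. The push on the crown is about 4 N, steady, so I'm handing in.

```bash
python3 - <<'E'
from h import *
force(8)
from rig import robot
print(robot.hand_in())
E
```

```text
16.0833 [ 0.4256 -0.2014  0.2204] F gauge [0.159  1.5838 2.6081] world z 1.9292177915546829 M [ 0.5934  0.0183 -0.0039]
the job is handed in; nothing more can be done
None
```

I stood the gauge level on the tall stud's crown at the middle of its foot, rocked it to about 19.5° until the pointer lay within about 0.5° of the mark's middle, and handed the job in at 16.1 s with it still gripped, pressing about 6 N; while rocking, the push on the crown briefly dropped to nothing, so the foot may have lifted before I settled it back.

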